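# Rack the untested tensile bars, leave the scrap

### The job

Gather the three unbroken dog-bone test bars into the specimen tray, each laid gently, not dropped, in the holder made for its length so that both end tabs lie flat in the seats. Leave the two broken halves and the plain straight strip where they lie.

Things in the scene. Friction and masses are not known exactly. Their poses are not given: they have to be found in the camera images.
- bar_long_centre (a point): the long unbroken test bar: flat steel dog-bone lying on the mat, 160 mm long, 8 mm thick, both end tabs 24 mm wide and 42 mm long, straight waist 14 mm wide in the middle. Point at its centre, half-way up (4 mm above its underside); x along its length, z up. Same either way round.
- bar_medium_centre (a point): the medium unbroken test bar: flat steel dog-bone lying on the mat, 120 mm long, 8 mm thick, both end tabs 20 mm wide and 32 mm long, straight waist 11 mm wide in the middle. Point at its centre, half-way up (4 mm above its underside); x along its length, z up. Same either way round.
- bar_short_centre (a point): the short unbroken test bar: flat steel dog-bone lying on the mat, 80 mm long, 8 mm thick, both end tabs 16 mm wide and 21 mm long, straight waist 8 mm wide in the middle. Point at its centre, half-way up (4 mm above its underside); x along its length, z up. Same either way round.
- holder_long_seat (a point): fixed white holder for the 160 mm bar, 184 x 48 mm: at each end a seat for a tab, 42 mm long, 40 mm wide, walled on three sides (walls 4 mm thick, 7 mm above the seat); 176 mm between the end walls. Open between the seats (base 15 mm below them): room for fingers at the waist. Point: its centre at seat height (underside of a seated bar); x lengthwise, z up; same either way round.
- holder_medium_seat (a point): fixed white holder for the 120 mm bar, 144 x 44 mm: at each end a seat for a tab, 34 mm long, 36 mm wide, walled on three sides (walls 4 mm thick, 7 mm above the seat); 136 mm between the end walls. Open between the seats (base 15 mm below them): room for fingers at the waist. Point: its centre at seat height (underside of a seated bar); x lengthwise, z up; same either way round.
- holder_short_seat (a point): fixed white holder for the 80 mm bar, 104 x 40 mm: at each end a seat for a tab, 26 mm long, 32 mm wide, walled on three sides (walls 4 mm thick, 7 mm above the seat); 96 mm between the end walls. Open between the seats (base 15 mm below them): room for fingers at the waist. Point: its centre at seat height (underside of a seated bar); x lengthwise, z up; same either way round.
- tray: shallow grey tray fixed to the bench, 222 mm long (its x), 204 mm wide (its y), rim 18 mm high; the three holders stand side by side in it, lengthwise along its x, 66 mm apart, in any order; their walls top out at about 31 mm above the bench. Origin: centre of its underside, on the bench.
- half_a: broken half of a tested bar, steel, 67 mm long, 8 mm thick: one end tab 20 mm wide, the other end an 11 mm wide waist that ends in a dark slanted break. Origin: centre of its underside; x along its length towards the break.
- half_b: the other broken half, as half_a but 61 mm long. Origin: centre of its underside; x along its length towards the break.
- strip: plain straight steel strip for bend tests, no waist, 120 x 20 x 8 mm. Origin: centre of its underside; x along its length.
Things that resemble listed ones, but are neither listed nor needed, are in the scene too. What is shaped like the part that bears bar_medium_centre but blue or yellow is not meant. Leave any red look-alike of the part that bears bar_short_centre alone.

How it is judged:
At the end, for the whole second after the job is handed in: Each bar rests flat (3 deg) on the seats of the holder of its own length: centre within 12 mm of the holder's centre along and across, 2.5 mm in height, 0.25 rad in direction, at rest. The two broken halves and the strip are within 30 mm of where they began (x of bar_long_centre in the frame of holder_long_seat between -0.012 and 0.012 m and y of bar_long_centre in the frame of holder_long_seat between -0.012 and 0.012 m and z of bar_long_centre in the frame of holder_long_seat between 0.0015 and 0.0065 m and angle between the z axis of bar_long_centre and the z axis of holder_long_seat, either way round below 0.06 rad and angle between the x axis of bar_long_centre and the x axis of holder_long_seat, either way round below 0.25 rad and linear speed of each of bar_long, bar_medium, bar_short below 0.01 m/s and x of bar_medium_centre in the frame of holder_medium_seat between -0.012 and 0.012 m and y of bar_medium_centre in the frame of holder_medium_seat between -0.012 and 0.012 m and z of bar_medium_centre in the frame of holder_medium_seat between 0.0015 and 0.0065 m and angle between the z axis of bar_medium_centre and the z axis of holder_medium_seat, either way round below 0.06 rad and angle between the x axis of bar_medium_centre and the x axis of holder_medium_seat, either way round below 0.25 rad and x of bar_short_centre in the frame of holder_short_seat between -0.012 and 0.012 m and y of bar_short_centre in the frame of holder_short_seat between -0.012 and 0.012 m and z of bar_short_centre in the frame of holder_short_seat between 0.0015 and 0.0065 m and angle between the z axis of bar_short_centre and the z axis of holder_short_seat, either way round below 0.06 rad and angle between the x axis of bar_short_centre and the x axis of holder_short_seat, either way round below 0.25 rad and distance of each of half_a, half_b, strip from where it was at the start of the episode below 0.03 m); the robot touches nothing.
It fails at once if the long bar is dropped or thrown (falls free of the fingers faster than 0.8 m/s, a drop of more than about 3 cm) (linear speed of bar_long above 0.8 m/s and contact force between bar_long and the fingers below 0.05 N).
It fails at once if the medium bar is dropped or thrown (falls free of the fingers faster than 0.8 m/s, a drop of more than about 3 cm) (linear speed of bar_medium above 0.8 m/s and contact force between bar_medium and the fingers below 0.05 N).
It fails at once if the short bar is dropped or thrown (falls free of the fingers faster than 0.8 m/s, a drop of more than about 3 cm) (linear speed of bar_short above 0.8 m/s and contact force between bar_short and the fingers below 0.05 N).
It fails at once if a broken half or the straight strip is moved by more than 30 mm (distance of any of half_a, half_b, strip from where it was at the start of the episode above 0.03 m).
It also fails if it takes over 74 s, if anything falls off the work surface, if the arm or the gripper's body presses on something with over 40 N, if the wrist force passes 120 N, or if a joint passes its speed limit or range.

### The arm

A 6-joint arm with a two-finger parallel gripper is mounted at the origin on the work surface. World frame = base frame: x ahead of the robot, y to its left, z up, the work surface at z = 0. Lengths are in m, angles in rad, forces in N, time in s.
With the tool pointing down it reaches from about 0.275 to 0.85 m from the base axis. Payload 5.2 kg.
Tool frame: the origin (TCP) lies at the centre of the arm's flange, where the gripper is bolted on; the fingertips stand 173 mm ahead of it and the grasp point (between the pads) lies 155 mm ahead of it; z points along the fingers, y is the direction in which the jaws open and shut (so a half turn about z gives the same grasp; the last joint's range is limited). The gripper opens to 85 mm and grips with 20 to 120 N. Pads are 22 mm wide; open, the fingers measure 114 mm over their backs; the gripper's body (76 mm by 85 mm) begins 54 mm behind the grasp point. The pads swing forward as they close: fully open they stand 13 mm farther back than shut.
Start: joints at [-1.345, 0.259, 1.535, -0, 1.348, -0.203], TCP at [0.229, -0.5, 0.405] pointing down, gripper open.
Joint ranges: [-3.14, 3.14], [-0.91, 2.08], [0.19, 2.58], [-1.22, 4.36], [0.22, 2.71], [-3.12, 3.12]. Speed limits (rad/s): [2.57, 2.57, 3.14, 3.14, 3.14, 3.14].

### API

Orientations are given as a unit quaternion [x, y, z, w].
In Python, from cell import r gives the robot as it stands.
- The arm moves only by the tool play_rows, never from a script. Its argument "rows" is a list that holds one entry, the list of rows, each a list of 7 numbers: the turn, a rotation vector about the world's x, y, z in degrees, then the shift along the world's x, y, z in m, then the closure, from 0 (fully open) to 1 (shut). In form: [[[rx, ry, rz, dx, dy, dz, jaw], ...]]. A call has exactly 8 rows; each row shifts and turns the commanded pose from where the row before left it; what a row does not reach is not made up. A row lasts 1/12 s, in which the tool goes at most 41.7 mm and 7.16 degrees, less where a joint would pass 70% of its speed; a pose out of reach is approached as far as the arm can. A call with a gripper value outside its range is refused whole. The fingers move at their own pace and stop on an object; the grip force is fixed at half the most. Time passes only in rows, so rows that do not move let the fingers close, or fill a call up. It gives the time, the measured TCP pose, the force and the opening at its end, in the units of the state.
- r.read_state(): the state, without advancing time (a new reading comes with each control period).
- r.get_image(name): name is "side" or "top"; returns the picture (384x512x3 uint8, red, green, blue); there is no depth.
- r.camera_params(name): a dict with "fx", "fy", "cx", "cy" (pixels), "rvec" (rotation vector, rad) and "tvec" (3), from world to camera coordinates, as OpenCV has them. Camera axes: x right, y down, z forward; pixel columns grow to the right and rows downward; lengths in m; the calibration is good to about 2 mm. A picture is of the moment at which its call begins. camera_params takes no time and is no camera call.
- r.hand_in(): hands the job in, once; it reports no verdict.
Trained networks look in the newest picture that a camera, given by its name, has taken for a name from the list of things; names that differ only in an ending like _2 or _b are one class to them, and where a whole thing is asked for, a point or a joint stands for the part that bears it (a point fixed in the world has none). Each returns a list of dicts, best first, with "score" (0 to 1); they miss things now and then, are a little off and sometimes report something else, mostly with a low value. They report only what shows in the picture. A call takes as long as a camera call. They do not tell look-alikes from the thing itself.
- r.look_for(camera, target): "extent" ([left, top, width, height] as shares, 0 to 1, of the picture: columns of its width, rows of its height, round what is visible of it).
The state is a dict: "time_s": time; "qpos": joint angles; "dq": joint speeds; "joint_efforts": joint torques, N m; "tool_pos": TCP position; "tcp_rot": TCP orientation; "contact_force": force on the tool from outside, world axes, zero at the start; "ft_torque": the same for the moment, N m; "gripper_width": finger opening in m.
Only numpy, scipy, OpenCV 4.12 (cv2) and the standard library are available. Lean on these libraries where they do the work, as an engineer would, in place of code of your own. Each camera call takes 0.05 s, during which the arm holds its last target.

## Working session

There is one attempt and no reset: what is moved stays moved. The work goes in short steps, Python scripts to look and compute and a tool call to move; the robot and the scene stay as the last step left them, time stands still between calls to the robot, and variables do not carry over. Pictures are saved under pics/ and viewed, and the job is handed in when it is done.

Besides the shell and the picture viewer there is one more tool, called as name(argument=value, ...), one argument or row to a line, values as JSON. play_rows: Moves the arm, as the interface text tells. Its arguments: {"type":"object","properties":{"rows":{"type":"array"}},"required":["rows"]}

```bash
ls; mkdir -p pics; python3 - <<'E'
from cell import r
import cv2
s=r.read_state()
print(s)
for n in("top","side"):
    im=r.get_image(n); cv2.imwrite(f"pics/{n}0.png",cv2.cvtColor(im,cv2.COLOR_RGB2BGR)); print(r.camera_params(n))
    for t in("bar_long_centre","bar_medium_centre","bar_short_centre","tray","half_a","strip"):
        print(n,t,[(round(d['score'],2),[round(a*b) for a,b in zip(d['extent'],(512,384,512,384))]) for d in r.look_for(n,t)][:5])
E
```

```text
pics
{'time_s': 0.0, 'qpos': array([-1.34481253e+00,  2.59300863e-01,  1.53612540e+00, -3.31963618e-06,
        1.34801072e+00, -2.02757967e-01]), 'dq': array([-0.00056069,  0.00063459,  0.00040472, -0.0010357 , -0.00233519,
        0.00094053]), 'joint_efforts': array([ 5.88645016e-04, -4.46029258e+01, -2.90572393e+01, -2.95039172e-04,
        1.17398874e-02,  7.80359926e-06]), 'tool_pos': array([ 0.22863689, -0.49996234,  0.40388011]), 'tcp_rot': array([ 9.77109928e-01,  2.12733023e-01, -1.23271609e-05, -9.22086393e-04]), 'contact_force': array([0.71622852, 0.25144809, 0.01328622]), 'ft_torque': array([-0.05325713,  0.03120632,  0.03916393]), 'gripper_width': 0.08543039493929719}
{'fx': 414.39722453792166, 'fy': 414.39722453792166, 'cx': 254.9643152645881, 'cy': 188.25264474712574, 'rvec': array([ 2.19214214, -2.20183148,  0.04876231]), 'tvec': array([-0.11456627,  0.54035086,  1.44994524])}
top bar_long_centre [(0.73, [293, 186, 7, 40])]
top bar_medium_centre [(0.61, [296, 142, 7, 31]), (0.56, [331, 120, 6, 32])]
top bar_short_centre [(0.65, [228, 150, 10, 21]), (0.45, [251, 202, 16, 7]), (0.41, [245, 234, 19, 11])]
top tray [(0.94, [121, 137, 74, 74])]
top half_a [(0.47, [254, 200, 12, 11]), (0.39, [257, 159, 11, 9])]
top strip [(0.59, [226, 189, 6, 34])]
{'fx': 468.7082808874381, 'fy': 468.7082808874381, 'cx': 255.31452663482958, 'cy': 190.67650503321468, 'rvec': array([ 2.16544622, -0.34802796,  0.17002016]), 'tvec': array([-0.56648203,  0.07356382,  1.24364346])}
side bar_long_centre [(0.65, [211, 235, 67, 17])]
side bar_medium_centre [(0.75, [268, 334, 63, 17]), (0.67, [341, 251, 47, 10]), (0.65, [285, 220, 46, 16])]
side bar_short_centre [(0.56, [259, 178, 28, 7])]
side tray [(0.6, [195, 120, 86, 45])]
side half_a [(0.47, [266, 198, 29, 10])]
side strip [(0.63, [201, 182, 40, 13])]
```

```bash
python3 - <<'E'
import cv2
a=cv2.imread("pics/top0.png");cv2.imwrite("pics/t1.png",cv2.resize(a[100:280,110:360],(800,576),interpolation=cv2.INTER_CUBIC))
a=cv2.imread("pics/side0.png");cv2.imwrite("pics/s1.png",cv2.resize(a[100:370,160:440],None,fx=2.2,fy=2.2,interpolation=cv2.INTER_CUBIC))
E
```

```text
(no output)
```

View pics/t1.png

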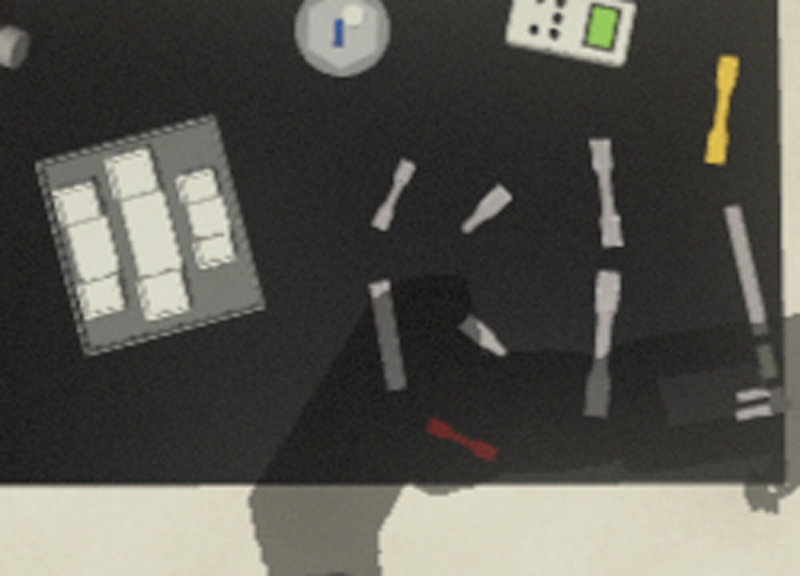

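View pics/s1.png

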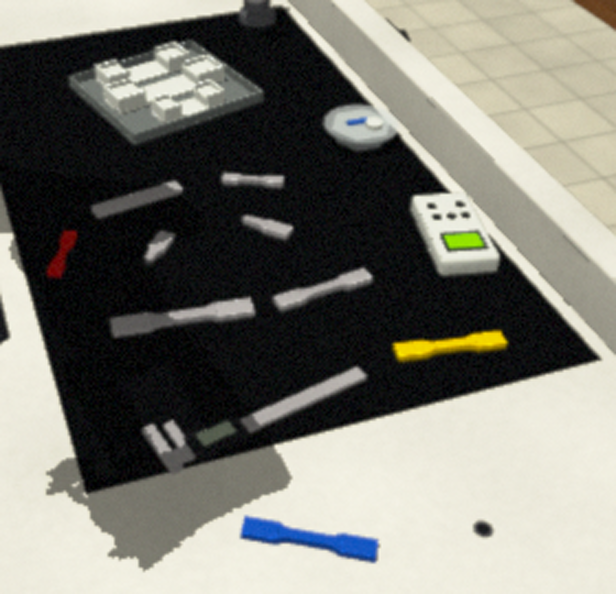

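View pics/top0.png

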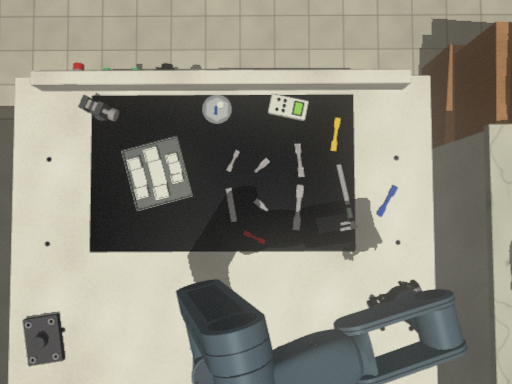

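```bash
cat > h.py <<'E'
import numpy as np, cv2
from cell import r
def ray(n,uv,z):
    p=r.camera_params(n);R=cv2.Rodrigues(p['rvec'])[0];t=p['tvec'];C=-R.T@t
    uv=np.asarray(uv,float).reshape(-1,2)
    d=np.c_[(uv[:,0]-p['cx'])/p['fx'],(uv[:,1]-p['cy'])/p['fy'],np.ones(len(uv))]@R
    return C+d*((z-C[2])/d[:,2])[:,None]
def proj(n,P):
    p=r.camera_params(n);K=np.array([[p['fx'],0,p['cx']],[0,p['fy'],p['cy']],[0,0,1]])
    return cv2.projectPoints(np.asarray(P,float).reshape(-1,1,3),p['rvec'],p['tvec'],K,None)[0].reshape(-1,2)
def rectify(img,n,z,x0,x1,y0,y1,s=1000):
    # image: col = (y1-y)*s, row=(x1-x)*s
    c=np.array([[x1,y1,z],[x1,y0,z],[x0,y0,z],[x0,y1,z]])
    w,h=int((y1-y0)*s),int((x1-x0)*s)
    M=cv2.getPerspectiveTransform(proj(n,c).astype(np.float32),np.float32([[0,0],[w,0],[w,h],[0,h]]))
    return cv2.warpPerspective(img,M,(w,h),flags=cv2.INTER_CUBIC)
def bone(L,W,T,w):
    h=L/2;k=h-T-0.3*(W-w)*2
    return np.array([[-h,-W/2],[-h+T,-W/2],[-k,-w/2],[k,-w/2],[h-T,-W/2],[h,-W/2],[h,W/2],[h-T,W/2],[k,w/2],[-k,w/2],[-h+T,W/2],[-h,W/2]])
E
python3 - <<'E'
from h import *
for n in("top","side"):
    im=cv2.imread(f"pics/{n}0.png")
    g=im.max(2); S=4
    G=cv2.resize(g,None,fx=S,fy=S,interpolation=cv2.INTER_CUBIC)
    m=(G>62).astype(np.uint8)
    k,l,st,c=cv2.connectedComponentsWithStats(m)
    for i in range(1,k):
        if st[i,4]<S*S*30 or st[i,4]>S*S*8000:continue
        ys,xs=np.where(l==i)
        P=ray(n,np.c_[(xs+.5)/S-.5,(ys+.5)/S-.5],0.006)[:,:2]
        (cx,cy),(a,b),an=cv2.minAreaRect((P*1000).astype(np.float32))
        mu=P.mean(0);w,v=np.linalg.eigh(np.cov((P-mu).T))
        e=v[:,1]
        if abs(mu[0])<1 and abs(mu[1])<1.2:
            print(n,"px",np.round(c[i]/S,0),"mean",np.round(mu*1000),"rect",np.round((cx,cy)),"size",round(max(a,b)),round(min(a,b)),"yaw",round(np.degrees(np.arctan2(e[1],e[0])),1))
E
```

```text
top px [336. 134.] mean [ 734. -404.] rect [ 733. -404.] size 128 29 yaw 171.4
top px [157. 174.] mean [596. 233.] rect [596. 233.] size 229 211 yaw -164.6
top px [299. 160.] mean [ 641. -274.] rect [ 641. -274.] size 125 26 yaw -173.2
top px [233. 161.] mean [640. -38.] rect [640. -38.] size 85 21 yaw 155.1
top px [262. 165.] mean [ 625. -142.] rect [ 621. -139.] size 69 25 yaw 133.4
top px [343. 184.] mean [ 555. -428.] rect [ 555. -429.] size 150 24 yaw -167.6
top px [298. 206.] mean [ 476. -268.] rect [ 474. -269.] size 164 31 yaw 173.9
top px [231. 204.] mean [485. -31.] rect [484. -30.] size 124 26 yaw -170.4
top px [261. 205.] mean [ 482. -137.] rect [ 481. -139.] size 59 23 yaw 49.7
top px [254. 237.] mean [ 368. -113.] rect [ 368. -113.] size 83 19 yaw 64.3
side px [234. 140.] mean [597. 235.] rect [599. 244.] size 246 241 yaw -138.5
side px [275. 182.] mean [642. -41.] rect [641. -41.] size 84 31 yaw 155.3
side px [223. 190.] mean [486. -35.] rect [486. -34.] size 125 32 yaw -169.2
side px [  2. 195.] mean [-111.  145.] rect [-111.  154.] size 85 14 yaw 99.7
side px [282. 203.] mean [ 625. -144.] rect [ 622. -142.] size 69 33 yaw 131.0
side px [188. 215.] mean [ 370. -117.] rect [ 370. -115.] size 91 20 yaw 64.4
side px [232. 212.] mean [ 484. -139.] rect [ 482. -140.] size 62 25 yaw 50.3
side px [306. 231.] mean [ 641. -276.] rect [ 642. -276.] size 127 30 yaw -173.1
side px [138. 236.] mean [ 233. -158.] rect [ 233. -158.] size 29 20 yaw 86.2
side px [244. 244.] mean [ 477. -271.] rect [ 476. -271.] size 163 35 yaw 174.7
side px [364. 257.] mean [ 733. -406.] rect [ 734. -406.] size 127 32 yaw 171.7
side px [298. 281.] mean [ 557. -428.] rect [ 558. -428.] size 147 22 yaw -167.5
side px [258. 297.] mean [ 456. -444.] rect [ 457. -443.] size 37 18 yaw -169.1
```

```bash
python3 - <<'E'
from h import *
im=cv2.imread("pics/top0.png"); 
for z in(0.018,):
    R=rectify(im,"top",z,0.45,0.75,0.08,0.38,2000)
    m=((R.max(2)>62)*255).astype(np.uint8)
    m=cv2.morphologyEx(m,cv2.MORPH_CLOSE,np.ones((15,15)))
    c=max(cv2.findContours(m,0,1)[0],key=cv2.contourArea)
    b=cv2.minAreaRect(c);print(b[0][0]/-2000+.38,.75-b[0][1]/2000,np.array(b[1])/2,b[2])
# holders: white at z 0.026
S=2000
R=rectify(im,"top",0.028,0.45,0.75,0.08,0.38,S)
R2=R.copy()
m=((R.min(2)>165)*255).astype(np.uint8)
m=cv2.morphologyEx(m,cv2.MORPH_CLOSE,np.ones((13,13)))
for c in cv2.findContours(m,0,1)[0]:
    if cv2.contourArea(c)<4000: continue
    b=cv2.minAreaRect(c);cv2.drawContours(R2,[cv2.boxPoints(b).astype(int)],0,(0,0,255),1)
    print("h",.75-b[0][1]/S,.38-b[0][0]/S,np.array(b[1])/S*1000,b[2])
cv2.imwrite("pics/tr.png",R2)
im=cv2.imread("pics/side0.png")
R=rectify(im,"side",0.031,0.45,0.75,0.08,0.38,S);cv2.imwrite("pics/trs.png",R)
E
```

```text
0.23014891052246095 0.5949519195556641 [226.77339172 209.42471313] 74.9986801147461
h 0.5782467651367187 0.2918494491577148 [145.57632446  50.82642365] 75.1346435546875
h 0.6120408935546875 0.16538581848144532 [105.42324829  44.50758743] 75.1960220336914
h 0.5951658782958984 0.22882696533203126 [184.83828735  53.83639908] 75.26688385009766
```

View pics/tr.png

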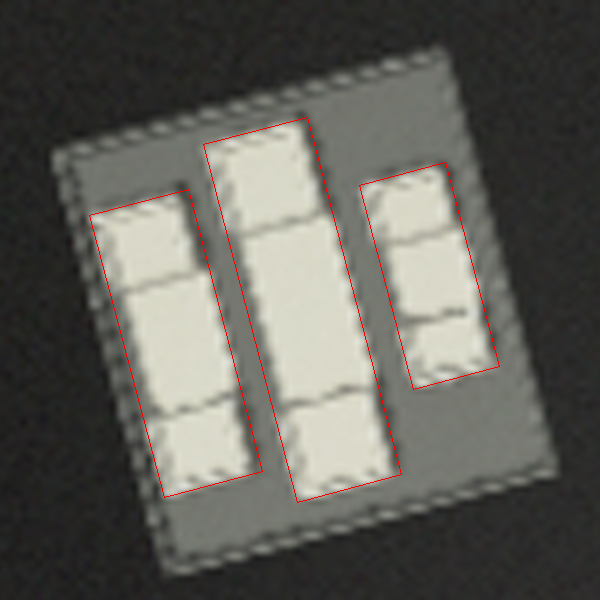

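View pics/trs.png

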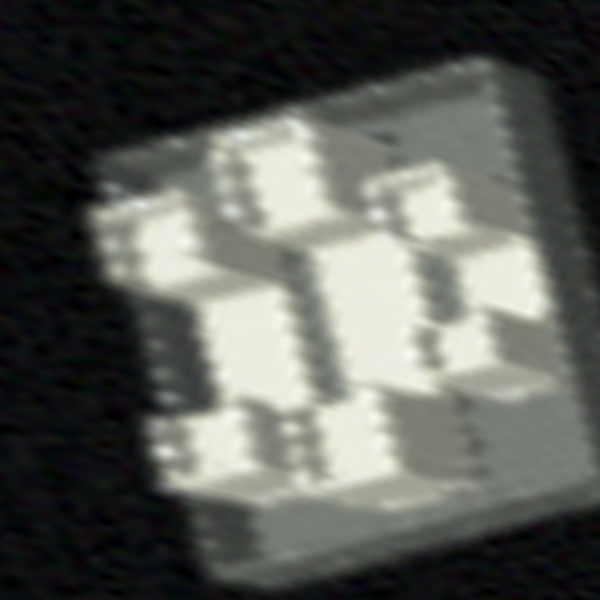

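play_rows(
  rows=[
    [[0, 0, -3.8, 0.02, 0.0185, -0.015, 0.3], [0, 0, -3.8, 0.02, 0.0185, -0.015, 0.3], [0, 0, -3.8, 0.02, 0.0185, -0.015, 0.3], [0, 0, -3.8, 0.02, 0.0185, -0.015, 0.3], [0, 0, -3.8, 0.02, 0.0185, -0.015, 0.3], [0, 0, -3.8, 0.02, 0.0185, -0.015, 0.3], [0, 0, -3.8, 0.02, 0.0185, -0.015, 0.3], [0, 0, -3.8, 0.02, 0.0185, -0.015, 0.3]],
  ],
)

```text
time_s: 1.37
tool_pos: [0.3895, -0.3512, 0.2842]
tcp_rot: [0.999, -0.053, 0.0, 0.0]
contact_force: [-0.6, -0.7, 0.1]
gripper_width: 0.0602
```

play_rows(
  rows=[
    [[0, 0, 0, 0.015, 0.014, -0.01, 0.3], [0, 0, 0, 0.015, 0.014, -0.01, 0.3], [0, 0, 0, 0.015, 0.014, -0.01, 0.3], [0, 0, 0, 0.015, 0.014, -0.01, 0.3], [0, 0, 0, 0.015, 0.014, -0.01, 0.3], [0, 0, 0, 0.0124, 0.012, -0.005, 0.3], [0, 0, 0, 0, 0, 0, 0.3], [0, 0, 0, 0, 0, 0, 0.3]],
  ],
)

```text
time_s: 2.03
tool_pos: [0.4765, -0.2696, 0.2294]
tcp_rot: [0.999, -0.05, -0.0, -0.0]
contact_force: [0.2, -0.3, -0.8]
gripper_width: 0.0595
```

play_rows(
  rows=[
    [[0, 0, 0, 0, 0, -0.015, 0.3], [0, 0, 0, 0, 0, -0.015, 0.3], [0, 0, 0, 0, 0, -0.012, 0.3], [0, 0, 0, 0, 0, -0.008, 0.3], [0, 0, 0, 0, 0, -0.003, 0.3], [0, 0, 0, 0, 0, 0, 0.3], [0, 0, 0, 0, 0, 0, 0.3], [0, 0, 0, 0, 0, 0, 0.3]],
  ],
)

```text
time_s: 2.7
tool_pos: [0.4763, -0.2707, 0.1775]
tcp_rot: [0.999, -0.051, 0.001, 0.0]
contact_force: [0.6, 0.0, 0.5]
gripper_width: 0.0601
```

```bash
python3 - <<'E'
from h import *
im=cv2.cvtColor(r.get_image("side"),cv2.COLOR_RGB2BGR)
cv2.imwrite("pics/s2.png",cv2.resize(im[170:300,170:330],None,fx=5,fy=4.5,interpolation=cv2.INTER_CUBIC))
E
```

```text
(no output)
```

View pics/s2.png

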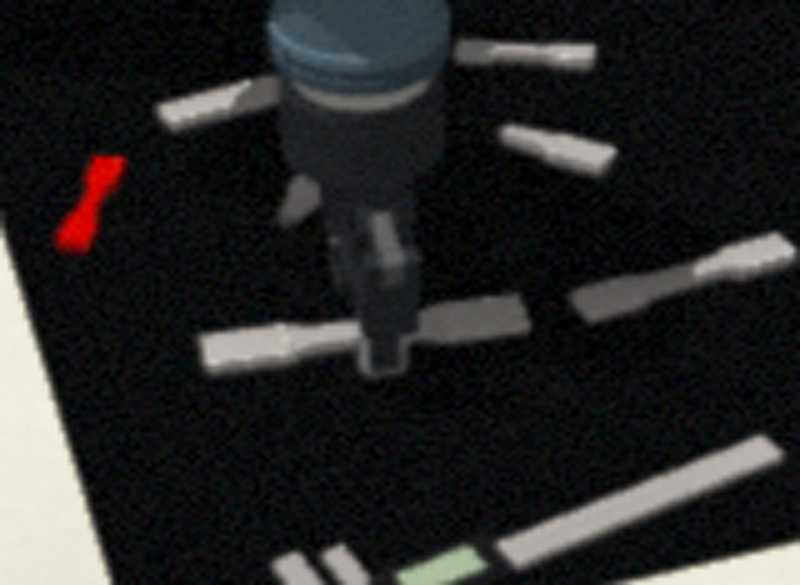

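play_rows(
  rows=[
    [[0, 0, 0, 0, 0, -0.002, 0.5], [0, 0, 0, 0, 0, 0, 1], [0, 0, 0, 0, 0, 0, 1], [0, 0, 0, 0, 0, 0, 1], [0, 0, 0, 0, 0, 0, 1], [0, 0, 0, 0, 0, 0, 1], [0, 0, 0, 0, 0, 0, 1], [0, 0, 0, 0, 0, 0, 1]],
  ],
)

```text
time_s: 3.42
tool_pos: [0.4761, -0.2701, 0.1751]
tcp_rot: [0.999, -0.051, 0.0, -0.0]
contact_force: [-1.1, 1.3, 5.3]
gripper_width: 0.0122
```

play_rows(
  rows=[
    [[0, 0, 0, 0, 0, 0, 1], [0, 0, 0, 0, 0, 0.003, 1], [0, 0, 0, 0, 0, 0.006, 1], [0, 0, 0, 0, 0, 0.012, 1], [0, 0, 0, 0, 0, 0.018, 1], [0, 0, 0, 0, 0, 0.018, 1], [0, 0, 0, 0, 0, 0.014, 1], [0, 0, 0, 0, 0, 0.008, 1]],
  ],
)

```text
time_s: 4.08
tool_pos: [0.4764, -0.2705, 0.2556]
tcp_rot: [0.999, -0.051, 0.001, 0.001]
contact_force: [0.2, 0.1, -1.7]
gripper_width: 0.0115
```

```bash
python3 - <<'E'
from h import *
im=cv2.cvtColor(r.get_image("side"),cv2.COLOR_RGB2BGR)
cv2.imwrite("pics/s3.png",cv2.resize(im[150:280,170:330],None,fx=5,fy=4.5,interpolation=cv2.INTER_CUBIC))
E
```

```text
(no output)
```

View pics/s3.png

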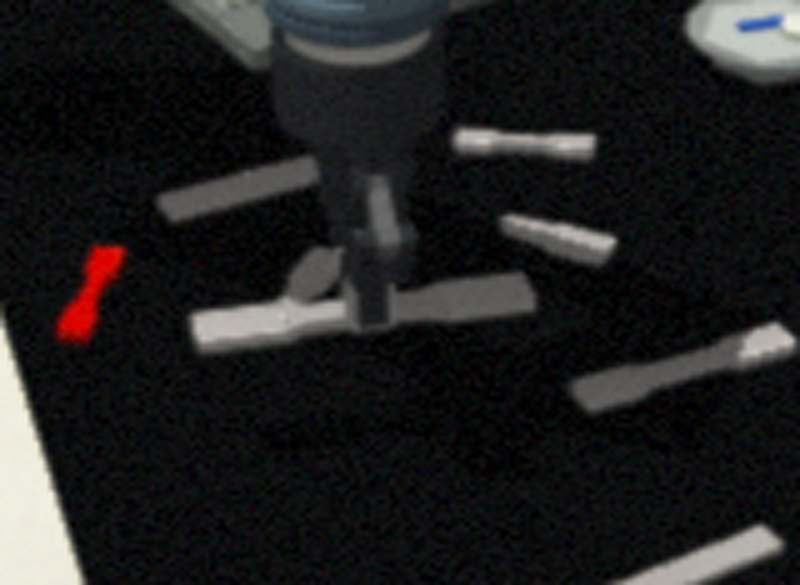

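play_rows(
  rows=[
    [[0, 0, 0.5, 0.003, 0.012, 0, 1], [0, 0, 1, 0.006, 0.024, 0, 1], [0, 0, 1.5, 0.008, 0.034, 0, 1], [0, 0, 1.5, 0.008, 0.034, 0, 1], [0, 0, 1.5, 0.008, 0.034, 0, 1], [0, 0, 1.5, 0.008, 0.034, 0, 1], [0, 0, 1.5, 0.008, 0.034, 0, 1], [0, 0, 1.5, 0.008, 0.034, 0, 1]],
  ],
)

```text
time_s: 4.8
tool_pos: [0.5325, -0.0277, 0.2524]
tcp_rot: [0.999, 0.042, -0.001, -0.0]
contact_force: [0.2, -0.7, -1.6]
gripper_width: 0.0117
```

play_rows(
  rows=[
    [[0, 0, 1.5, 0.008, 0.034, 0, 1], [0, 0, 1.5, 0.008, 0.034, 0, 1], [0, 0, 1.5, 0.008, 0.034, 0, 1], [0, 0, 1.5, 0.008, 0.034, 0, 1], [0, 0, 1.5, 0.008, 0.034, 0, 1], [0, 0, 1.5, 0.008, 0.034, 0, 1], [0, 0, 1, 0.007, 0.028, 0, 1], [0, 0, 0.5, 0.004, 0.018, 0, 1]],
  ],
)

```text
time_s: 5.47
tool_pos: [0.5913, 0.2235, 0.252]
tcp_rot: [0.991, 0.134, -0.001, -0.0]
contact_force: [0.5, -0.4, -1.9]
gripper_width: 0.0116
```

play_rows(
  rows=[
    [[0, 0, 0, 0.003, 0.0095, 0, 1], [0, 0, 0, 0, 0, 0, 1], [0, 0, 0, 0, 0, 0, 1], [0, 0, 0, 0, 0, 0, 1], [0, 0, 0, 0, 0, 0, 1], [0, 0, 0, 0, 0, 0, 1], [0, 0, 0, 0, 0, 0, 1], [0, 0, 0, 0, 0, 0, 1]],
  ],
)

```text
time_s: 6.13
tool_pos: [0.5952, 0.2285, 0.2539]
tcp_rot: [0.991, 0.131, 0.0, -0.0]
contact_force: [-0.2, 0.6, -2.1]
gripper_width: 0.0119
```

```bash
python3 - <<'E'
from h import *
print(r.read_state()['tool_pos'],r.read_state()['tcp_rot'])
for n in("side","top"):
  im=cv2.cvtColor(r.get_image(n),cv2.COLOR_RGB2BGR)
  cr=im[80:210,160:320] if n=="side" else im[120:220,90:220]
  cv2.imwrite(f"pics/{n}4.png",cv2.resize(cr,None,fx=5,fy=4.5,interpolation=cv2.INTER_CUBIC))
E
```

```text
[0.59521148 0.22854575 0.25391609] [ 9.91328273e-01  1.31408684e-01  1.14762291e-04 -5.57742318e-06]
```

View pics/side4.png

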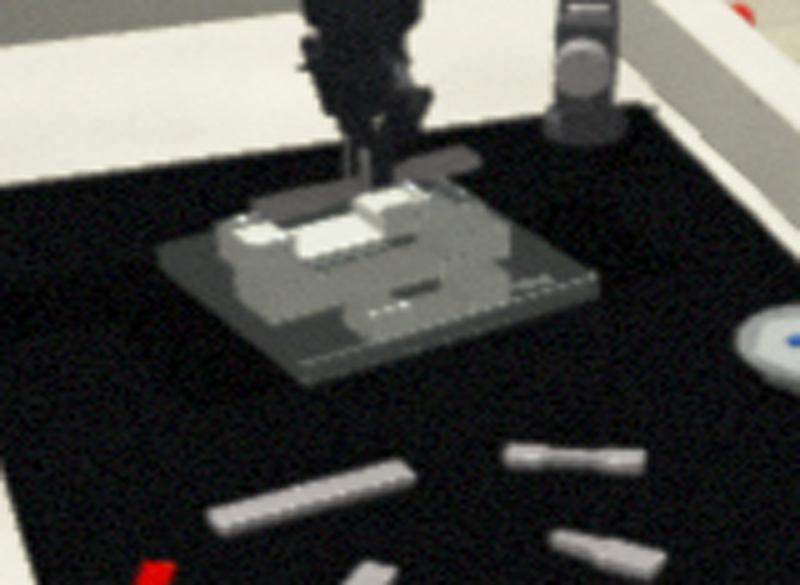

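View pics/top4.png

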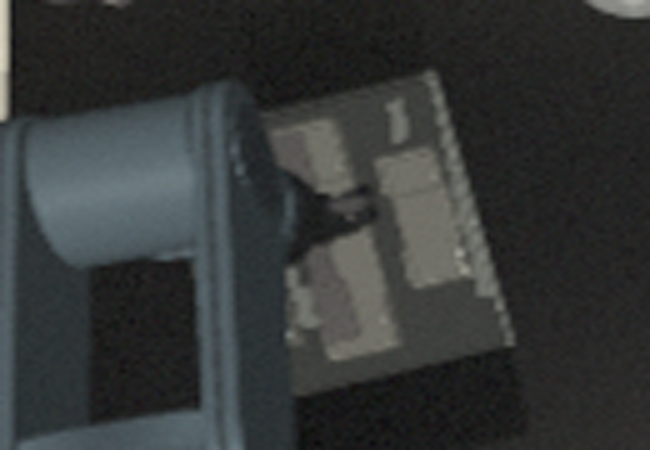

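play_rows(
  rows=[
    [[0, 0, 0, 0, 0, -0.008, 1], [0, 0, 0, 0, 0, -0.012, 1], [0, 0, 0, 0, 0, -0.012, 1], [0, 0, 0, 0, 0, -0.009, 1], [0, 0, 0, 0, 0, -0.006, 1], [0, 0, 0, 0, 0, -0.003, 1], [0, 0, 0, 0, 0, 0, 1], [0, 0, 0, 0, 0, 0, 1]],
  ],
)

```text
time_s: 6.9
tool_pos: [0.5952, 0.2293, 0.2036]
tcp_rot: [0.991, 0.132, -0.0, 0.0]
contact_force: [-0.4, 0.4, -2.6]
gripper_width: 0.0117
```

```bash
python3 - <<'E'
from h import *
print(r.read_state()['tool_pos'],r.read_state()['tcp_rot'])
for n in("side","top"):
  im=cv2.cvtColor(r.get_image(n),cv2.COLOR_RGB2BGR)
  cr=im[80:210,160:320] if n=="side" else im[120:220,90:220]
  cv2.imwrite(f"pics/{n}5.png",np.clip(1.6*cv2.resize(cr,None,fx=5,fy=4.5,interpolation=cv2.INTER_CUBIC),0,255))
E
```

```text
[0.59520094 0.22934932 0.20355036] [ 9.91250405e-01  1.31994795e-01 -9.08078739e-05  5.77397266e-06][ WARN:0@1.421] global loadsave.cpp:1063 imwrite_ Unsupported depth image for selected encoder is fallbacked to CV_8U.
```

View pics/side5.png

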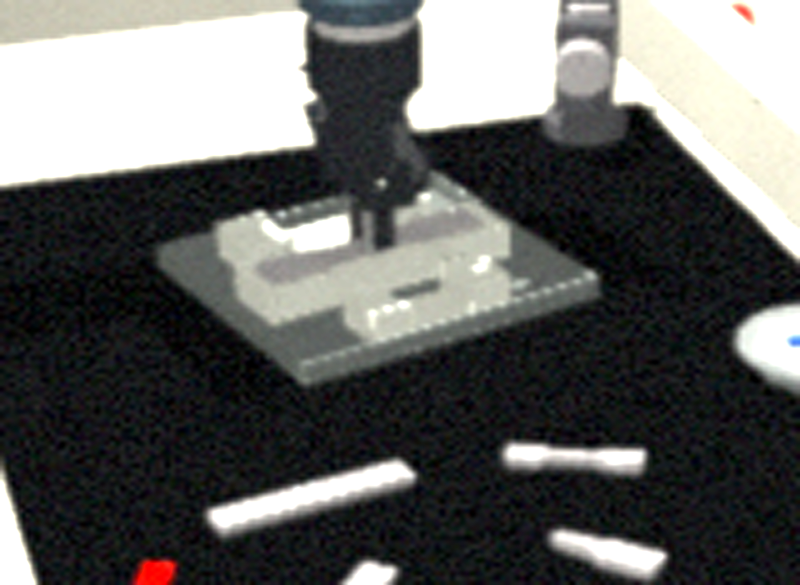

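View pics/top5.png

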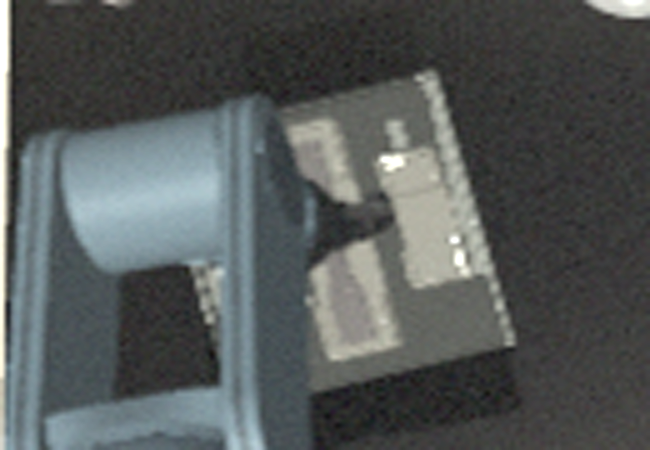

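play_rows(
  rows=[
    [[0, 0, 0, 0, 0, -0.0015, 1], [0, 0, 0, 0, 0, -0.0015, 1], [0, 0, 0, 0, 0, -0.001, 1], [0, 0, 0, 0, 0, 0, 1], [0, 0, 0, 0, 0, 0, 1], [0, 0, 0, 0, 0, 0, 1], [0, 0, 0, 0, 0, 0, 1], [0, 0, 0, 0, 0, 0, 1]],
  ],
)

```text
time_s: 7.67
tool_pos: [0.5951, 0.2293, 0.1998]
tcp_rot: [0.991, 0.132, 0.0, -0.0]
contact_force: [-0.1, 0.3, -1.6]
gripper_width: 0.012
```

play_rows(
  rows=[
    [[0, 0, 0, 0, 0, -0.001, 1], [0, 0, 0, 0, 0, 0, 1], [0, 0, 0, 0, 0, 0, 1], [0, 0, 0, 0, 0, -0.0005, 1], [0, 0, 0, 0, 0, 0, 1], [0, 0, 0, 0, 0, 0, 1], [0, 0, 0, 0, 0, 0, 1], [0, 0, 0, 0, 0, 0, 1]],
  ],
)

```text
time_s: 8.33
tool_pos: [0.5952, 0.2293, 0.1991]
tcp_rot: [0.991, 0.132, 0.0, 0.0]
contact_force: [-2.0, -0.7, 5.4]
gripper_width: 0.0117
```

play_rows(
  rows=[
    [[0, 0, 0, 0, 0, 0, 0.8], [0, 0, 0, 0, 0, 0, 0.7], [0, 0, 0, 0, 0, 0, 0.6], [0, 0, 0, 0, 0, 0, 0.6], [0, 0, 0, 0, 0, 0, 0.6], [0, 0, 0, 0, 0, 0.01, 0.6], [0, 0, 0, 0, 0, 0.02, 0.6], [0, 0, 0, 0, 0, 0.03, 0.6]],
  ],
)

```text
time_s: 9.0
tool_pos: [0.5941, 0.229, 0.2566]
tcp_rot: [0.991, 0.132, -0.003, 0.0]
contact_force: [-0.5, 0.8, 0.5]
gripper_width: 0.0344
```

play_rows(
  rows=[
    [[0, 0, -4.5, 0.005, -0.03, 0, 0.5], [0, 0, -4.5, 0.005, -0.03, 0, 0.5], [0, 0, -4.5, 0.005, -0.03, 0, 0.5], [0, 0, -4.5, 0.005, -0.03, 0, 0.5], [0, 0, -4.5, 0.005, -0.03, 0, 0.5], [0, 0, -4.5, 0.005, -0.03, 0, 0.5], [0, 0, -4.5, 0.005, -0.03, 0, 0.5], [0, 0, -4.5, 0.005, -0.03, 0, 0.5]],
  ],
)

```text
time_s: 9.67
tool_pos: [0.6352, -0.0122, 0.2592]
tcp_rot: [0.983, -0.183, 0.0, 0.0]
contact_force: [0.6, 0.5, -1.2]
gripper_width: 0.0425
```

play_rows(
  rows=[
    [[0, 0, -2, 0.003, -0.018, 0, 0.5], [0, 0, -2, 0.003, -0.0105, 0, 0.5], [0, 0, 0, 0, 0, 0, 0.5], [0, 0, 0, 0, 0, -0.01, 0.5], [0, 0, 0, 0, 0, -0.01, 0.5], [0, 0, 0, 0, 0, -0.01, 0.5], [0, 0, 0, 0, 0, 0, 0.5], [0, 0, 0, 0, 0, 0, 0.5]],
  ],
)

```text
time_s: 10.33
tool_pos: [0.6404, -0.0379, 0.2266]
tcp_rot: [0.977, -0.214, -0.002, -0.0]
contact_force: [0.1, 0.3, 0.1]
gripper_width: 0.0424
```

```bash
python3 - <<'E'
from h import *
for n in("side","top"):
  im=cv2.cvtColor(r.get_image(n),cv2.COLOR_RGB2BGR)
  cr=im[100:230,180:340] if n=="side" else im[120:250,90:250]
  cv2.imwrite(f"pics/{n}6.png",np.clip(1.4*cv2.resize(cr,None,fx=5,fy=4.5,interpolation=cv2.INTER_CUBIC),0,255).astype(np.uint8))
E
```

```text
(no output)
```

View pics/side6.png

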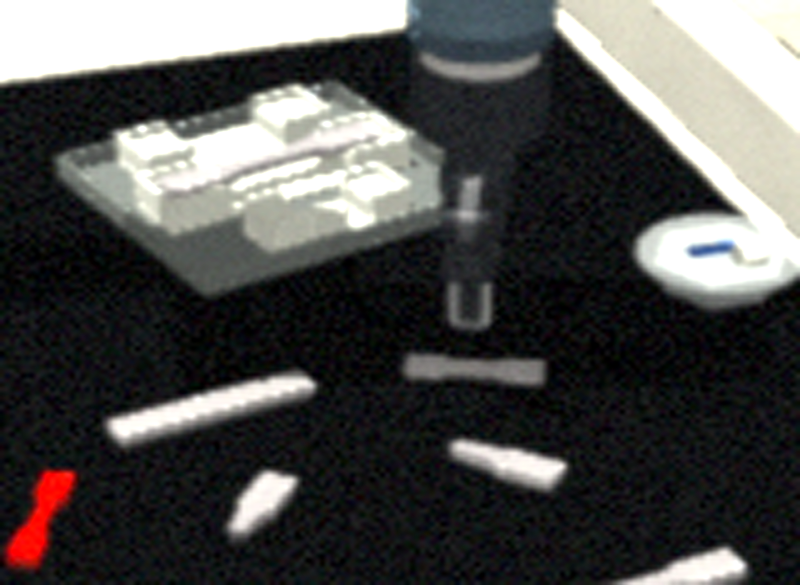

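View pics/top6.png

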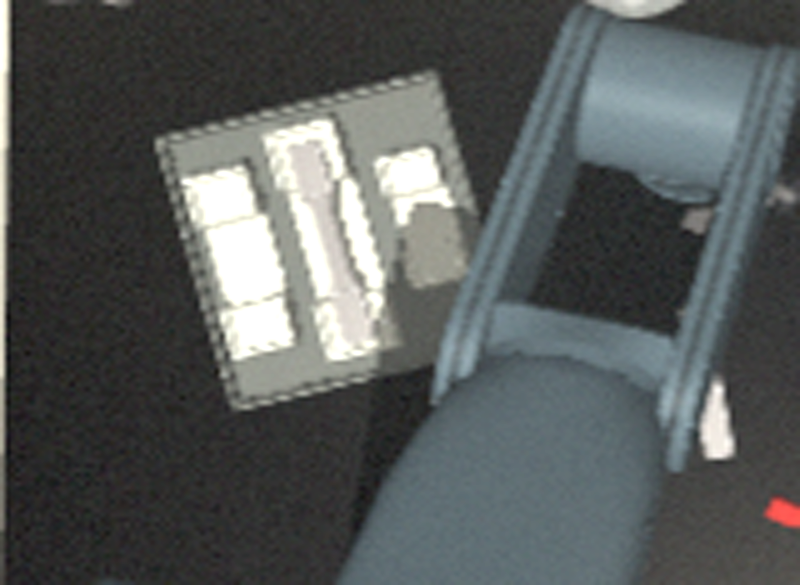

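play_rows(
  rows=[
    [[0, 0, 0, 0, 0, -0.015, 0.5], [0, 0, 0, 0, 0, -0.015, 0.5], [0, 0, 0, 0, 0, -0.01, 0.5], [0, 0, 0, 0, 0, -0.007, 0.5], [0, 0, 0, 0, 0, -0.003, 0.5], [0, 0, 0, 0, 0, 0, 0.5], [0, 0, 0, 0, 0, 0, 0.5], [0, 0, 0, 0, 0, 0, 0.5]],
  ],
)

```text
time_s: 11.1
tool_pos: [0.6415, -0.0393, 0.179]
tcp_rot: [0.977, -0.215, 0.001, 0.0]
contact_force: [0.5, -0.6, -0.5]
gripper_width: 0.0428
```

```bash
python3 - <<'E'
from h import *
for n in("side",):
  im=cv2.cvtColor(r.get_image(n),cv2.COLOR_RGB2BGR)
  cr=im[140:220,230:330] 
  cv2.imwrite(f"pics/{n}7.png",np.clip(1.8*cv2.resize(cr,None,fx=7,fy=7,interpolation=cv2.INTER_CUBIC),0,255).astype(np.uint8))
E
```

```text
(no output)
```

View pics/side7.png

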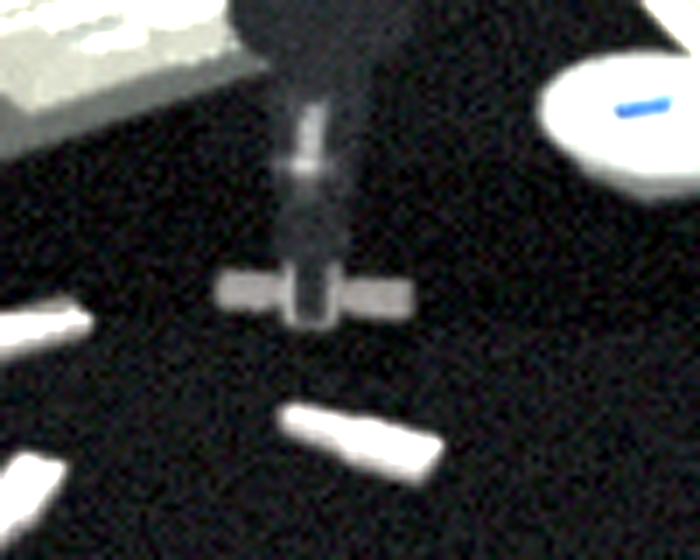

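play_rows(
  rows=[
    [[0, 0, 0, 0, 0, -0.002, 0.6], [0, 0, 0, 0, 0, -0.0015, 0.8], [0, 0, 0, 0, 0, 0, 1], [0, 0, 0, 0, 0, 0, 1], [0, 0, 0, 0, 0, 0, 1], [0, 0, 0, 0, 0, 0, 1], [0, 0, 0, 0, 0, 0, 1], [0, 0, 0, 0, 0, 0, 1]],
  ],
)

```text
time_s: 11.82
tool_pos: [0.6411, -0.0392, 0.1748]
tcp_rot: [0.977, -0.215, 0.0, -0.0]
contact_force: [0.3, -1.2, 1.4]
gripper_width: 0.0058
```

play_rows(
  rows=[
    [[0, 0, 0, 0, 0, 0, 1], [0, 0, 0, 0, 0, 0.003, 1], [0, 0, 0, 0, 0, 0.006, 1], [0, 0, 0, 0, 0, 0.012, 1], [0, 0, 0, 0, 0, 0.018, 1], [0, 0, 0, 0, 0, 0.018, 1], [0, 0, 0, 0, 0, 0.014, 1], [0, 0, 0, 0, 0, 0.008, 1]],
  ],
)

```text
time_s: 12.48
tool_pos: [0.6418, -0.0393, 0.257]
tcp_rot: [0.977, -0.215, 0.002, 0.0]
contact_force: [0.7, 0.1, -0.2]
gripper_width: 0.0058
```

```bash
python3 - <<'E'
from h import *
for n in("side",):
  im=cv2.cvtColor(r.get_image(n),cv2.COLOR_RGB2BGR)
  cr=im[110:220,220:330] 
  cv2.imwrite(f"pics/{n}8.png",np.clip(1.8*cv2.resize(cr,None,fx=5,fy=5,interpolation=cv2.INTER_CUBIC),0,255).astype(np.uint8))
E
```

```text
(no output)
```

View pics/side8.png

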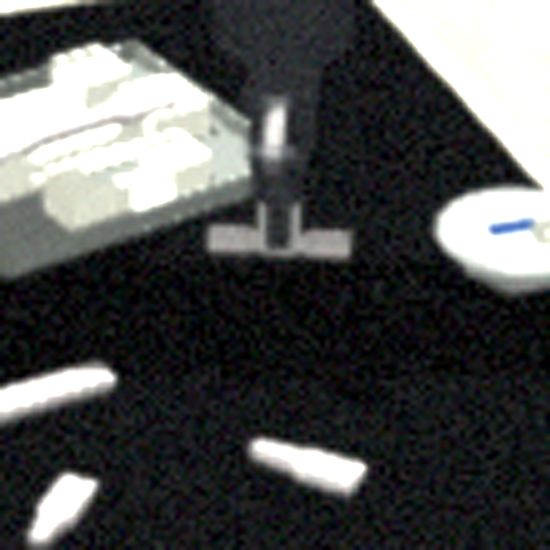

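play_rows(
  rows=[
    [[0, 0, 4, -0.003, 0.02, 0, 1], [0, 0, 4, -0.003, 0.02, 0, 1], [0, 0, 4, -0.003, 0.02, 0, 1], [0, 0, 4, -0.003, 0.02, 0, 1], [0, 0, 4, -0.003, 0.02, 0, 1], [0, 0, 4, -0.003, 0.02, 0, 1], [0, 0, 4, -0.003, 0.02, 0, 1], [0, 0, 4, -0.003, 0.02, 0, 1]],
  ],
)

```text
time_s: 13.2
tool_pos: [0.6167, 0.1217, 0.2534]
tcp_rot: [0.998, 0.064, -0.0, -0.0]
contact_force: [-0.1, -0.2, -0.9]
gripper_width: 0.0059
```

play_rows(
  rows=[
    [[0, 0, 4, -0.003, 0.02, 0, 1], [0, 0, 3, -0.0023, 0.016, 0, 1], [0, 0, 1, 0, 0.0088, 0, 1], [0, 0, 0, 0, 0, -0.006, 1], [0, 0, 0, 0, 0, -0.01, 1], [0, 0, 0, 0, 0, -0.006, 1], [0, 0, 0, 0, 0, 0, 1], [0, 0, 0, 0, 0, 0, 1]],
  ],
)

```text
time_s: 13.87
tool_pos: [0.6117, 0.1645, 0.2305]
tcp_rot: [0.991, 0.131, -0.001, 0.0]
contact_force: [0.0, -0.7, 0.6]
gripper_width: 0.0056
```

play_rows(
  rows=[
    [[0, 0, 0, 0, 0, -0.006, 1], [0, 0, 0, 0, 0, -0.01, 1], [0, 0, 0, 0, 0, -0.006, 1], [0, 0, 0, 0, 0, -0.004, 1], [0, 0, 0, 0, 0, 0, 1], [0, 0, 0, 0, 0, 0, 1], [0, 0, 0, 0, 0, 0, 1], [0, 0, 0, 0, 0, 0, 1]],
  ],
)

```text
time_s: 14.53
tool_pos: [0.612, 0.1657, 0.2061]
tcp_rot: [0.991, 0.132, 0.0, 0.0]
contact_force: [0.3, 0.1, -0.9]
gripper_width: 0.0057
```

```bash
python3 - <<'E'
from h import *
for n in("side","top"):
  im=cv2.cvtColor(r.get_image(n),cv2.COLOR_RGB2BGR)
  cr=im[100:190,180:300] if n=="side" else im[120:220,90:220]
  cv2.imwrite(f"pics/{n}9.png",np.clip(1.6*cv2.resize(cr,None,fx=6,fy=6,interpolation=cv2.INTER_CUBIC),0,255).astype(np.uint8))
E
```

```text
(no output)
```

View pics/side9.png

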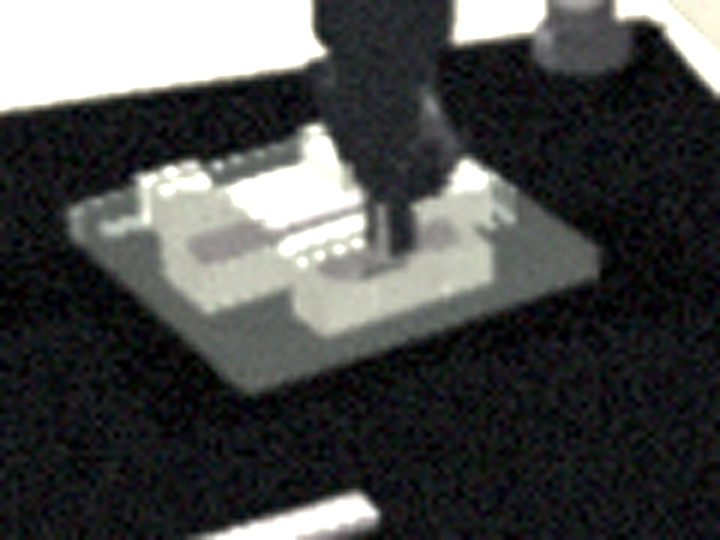

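View pics/top9.png

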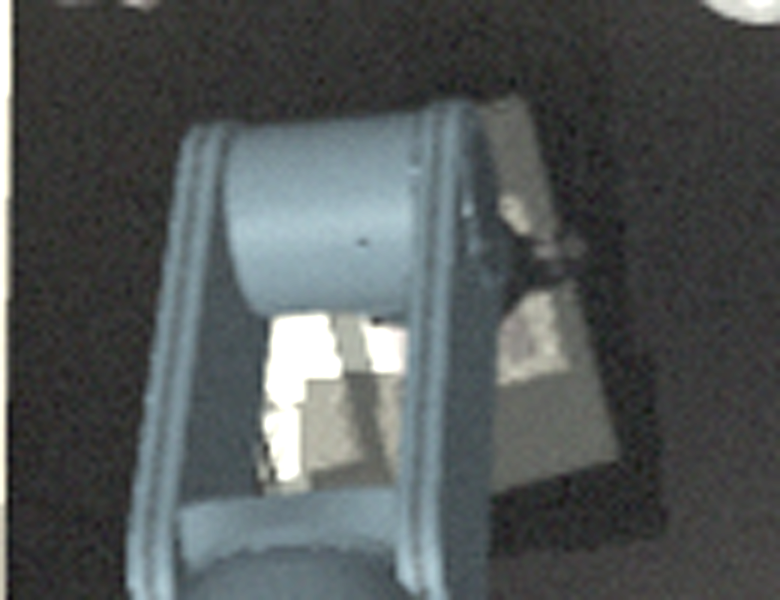

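play_rows(
  rows=[
    [[0, 0, 0, 0, 0, -0.002, 1], [0, 0, 0, 0, 0, -0.002, 1], [0, 0, 0, 0, 0, -0.0015, 1], [0, 0, 0, 0, 0, -0.001, 1], [0, 0, 0, 0, 0, 0, 1], [0, 0, 0, 0, 0, 0, 1], [0, 0, 0, 0, 0, 0, 1], [0, 0, 0, 0, 0, 0, 1]],
  ],
)

```text
time_s: 15.3
tool_pos: [0.6118, 0.1656, 0.1992]
tcp_rot: [0.991, 0.132, 0.0, -0.0]
contact_force: [-0.0, 0.2, -1.0]
gripper_width: 0.0056
```

play_rows(
  rows=[
    [[0, 0, 0, 0, 0, -0.0005, 1], [0, 0, 0, 0, 0, 0, 1], [0, 0, 0, 0, 0, 0, 1], [0, 0, 0, 0, 0, 0, 1], [0, 0, 0, 0, 0, 0, 1], [0, 0, 0, 0, 0, 0, 1], [0, 0, 0, 0, 0, 0, 1], [0, 0, 0, 0, 0, 0, 1]],
  ],
)

```text
time_s: 15.97
tool_pos: [0.6119, 0.1656, 0.1988]
tcp_rot: [0.991, 0.132, 0.0, -0.0]
contact_force: [0.2, -0.3, 0.5]
gripper_width: 0.0057
```

play_rows(
  rows=[
    [[0, 0, 0, 0, 0, -0.0005, 1], [0, 0, 0, 0, 0, 0, 1], [0, 0, 0, 0, 0, 0, 1], [0, 0, 0, 0, 0, 0, 1], [0, 0, 0, 0, 0, 0, 1], [0, 0, 0, 0, 0, 0, 1], [0, 0, 0, 0, 0, 0, 1], [0, 0, 0, 0, 0, 0, 1]],
  ],
)

```text
time_s: 16.63
tool_pos: [0.6118, 0.1656, 0.1988]
tcp_rot: [0.991, 0.132, 0.0, 0.0]
contact_force: [-1.8, -0.0, 5.8]
gripper_width: 0.0058
```

play_rows(
  rows=[
    [[0, 0, 0, 0, 0, 0, 0.85], [0, 0, 0, 0, 0, 0, 0.75], [0, 0, 0, 0, 0, 0, 0.65], [0, 0, 0, 0, 0, 0, 0.65], [0, 0, 0, 0, 0, 0, 0.65], [0, 0, 0, 0, 0, 0.01, 0.65], [0, 0, 0, 0, 0, 0.02, 0.65], [0, 0, 0, 0, 0, 0.03, 0.65]],
  ],
)

```text
time_s: 17.3
tool_pos: [0.6107, 0.1654, 0.2566]
tcp_rot: [0.991, 0.132, -0.003, -0.0]
contact_force: [-0.4, 0.1, 0.5]
gripper_width: 0.0299
```

play_rows(
  rows=[
    [[0, 0, -0.6, 0.002, -0.015, 0, 0.5], [0, 0, -0.6, 0.002, -0.03, 0, 0.5], [0, 0, -0.6, 0.002, -0.034, 0, 0.5], [0, 0, -0.6, 0.002, -0.034, 0, 0.5], [0, 0, -0.6, 0.002, -0.034, 0, 0.5], [0, 0, -0.6, 0.002, -0.034, 0, 0.5], [0, 0, -0.6, 0.002, -0.034, 0, 0.5], [0, 0, -0.6, 0.002, -0.034, 0, 0.5]],
  ],
)

```text
time_s: 17.97
tool_pos: [0.6277, -0.0853, 0.259]
tcp_rot: [0.996, 0.09, 0.0, 0.0]
contact_force: [0.1, 0.5, 0.3]
gripper_width: 0.0422
```

play_rows(
  rows=[
    [[0, 0, -0.6, 0.002, -0.034, 0, 0.5], [0, 0, -0.6, 0.002, -0.034, 0, 0.5], [0, 0, -0.6, 0.002, -0.034, 0, 0.5], [0, 0, -0.6, 0.002, -0.034, 0, 0.5], [0, 0, -0.6, 0.002, -0.03, 0, 0.5], [0, 0, -0.5, 0.002, -0.0176, 0, 0.5], [0, 0, 0, 0.001, -0.008, 0, 0.5], [0, 0, 0, 0, 0, 0, 0.5]],
  ],
)

```text
time_s: 18.63
tool_pos: [0.6405, -0.2772, 0.2584]
tcp_rot: [0.998, 0.059, 0.0, 0.0]
contact_force: [-0.3, 0.2, 0.4]
gripper_width: 0.043
```

play_rows(
  rows=[
    [[0, 0, 0, 0, 0, -0.015, 0.5], [0, 0, 0, 0, 0, -0.02, 0.5], [0, 0, 0, 0, 0, -0.02, 0.5], [0, 0, 0, 0, 0, -0.013, 0.5], [0, 0, 0, 0, 0, -0.008, 0.5], [0, 0, 0, 0, 0, -0.004, 0.5], [0, 0, 0, 0, 0, 0, 0.5], [0, 0, 0, 0, 0, 0, 0.5]],
  ],
)

```text
time_s: 19.3
tool_pos: [0.6412, -0.2748, 0.179]
tcp_rot: [0.998, 0.06, 0.0, 0.0]
contact_force: [0.3, -0.1, -0.4]
gripper_width: 0.0426
```

```bash
python3 - <<'E'
from h import *
print(r.read_state()['tool_pos'])
for n in("side","top"):
  im=cv2.cvtColor(r.get_image(n),cv2.COLOR_RGB2BGR)
  cr=im[160:260,240:360] if n=="side" else im[120:220,90:220]
  cv2.imwrite(f"pics/{n}10.png",np.clip(1.3*cv2.resize(cr,None,fx=6,fy=6,interpolation=cv2.INTER_CUBIC),0,255).astype(np.uint8))
  if n=="side":cv2.imwrite(f"pics/{n}10b.png",cv2.resize(im[105:180,180:300],None,fx=6,fy=6,interpolation=cv2.INTER_CUBIC))
E
```

```text
[ 0.64122527 -0.27480623  0.17898448]
```

View pics/side10.png

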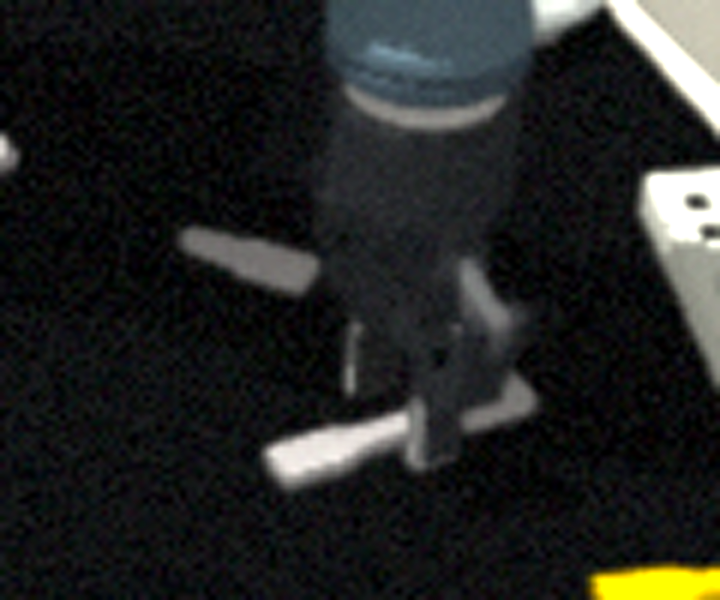

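View pics/side10b.png

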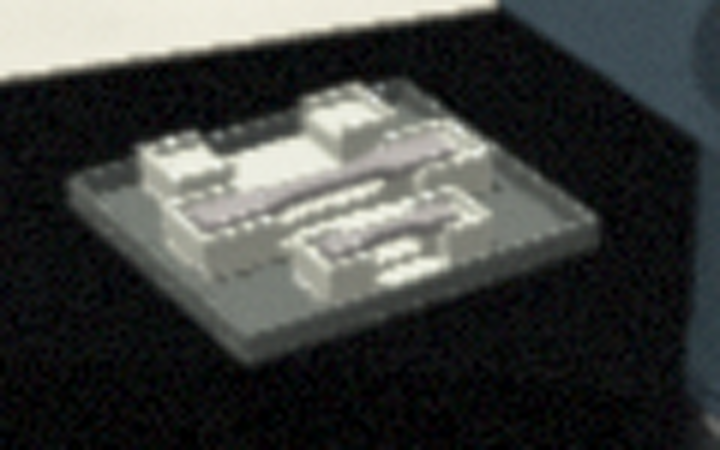

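View pics/top10.png

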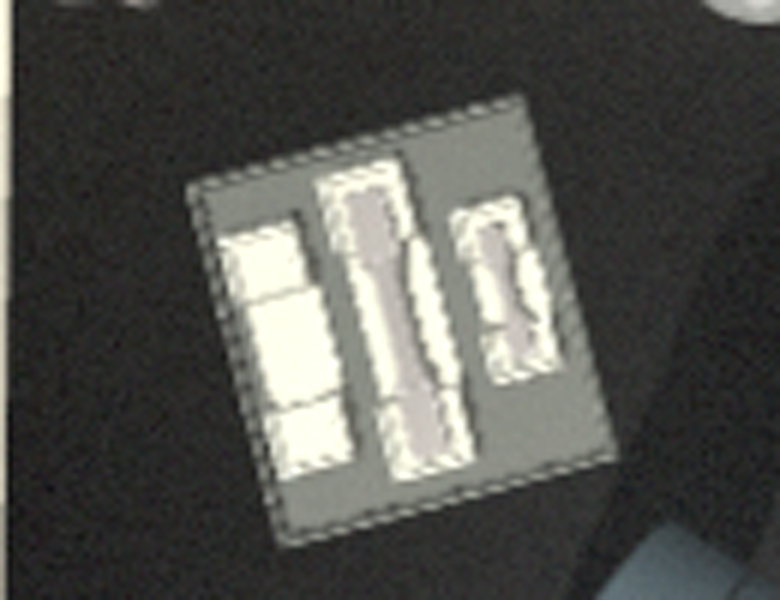

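play_rows(
  rows=[
    [[0, 0, 0, 0, 0, -0.002, 0.6], [0, 0, 0, 0, 0, -0.0015, 0.8], [0, 0, 0, 0, 0, 0, 1], [0, 0, 0, 0, 0, 0, 1], [0, 0, 0, 0, 0, 0, 1], [0, 0, 0, 0, 0, 0, 1], [0, 0, 0, 0, 0, 0, 1], [0, 0, 0, 0, 0, 0, 1]],
  ],
)

```text
time_s: 20.07
tool_pos: [0.6408, -0.2751, 0.175]
tcp_rot: [0.998, 0.06, 0.0, 0.0]
contact_force: [-0.4, -0.5, 3.3]
gripper_width: 0.0088
```

play_rows(
  rows=[
    [[0, 0, 0, 0, 0, 0, 1], [0, 0, 0, 0, 0, 0.003, 1], [0, 0, 0, 0, 0, 0.006, 1], [0, 0, 0, 0, 0, 0.012, 1], [0, 0, 0, 0, 0, 0.018, 1], [0, 0, 0, 0, 0, 0.018, 1], [0, 0, 0, 0, 0, 0.014, 1], [0, 0, 0, 0, 0, 0.008, 1]],
  ],
)

```text
time_s: 20.73
tool_pos: [0.6414, -0.2753, 0.257]
tcp_rot: [0.998, 0.06, 0.002, 0.001]
contact_force: [-0.6, 0.5, -1.7]
gripper_width: 0.0089
```

```bash
python3 - <<'E'
from h import *
for n in("side",):
  im=cv2.cvtColor(r.get_image(n),cv2.COLOR_RGB2BGR)
  cr=im[140:260,240:360]
  cv2.imwrite(f"pics/{n}11.png",np.clip(1.3*cv2.resize(cr,None,fx=5,fy=5,interpolation=cv2.INTER_CUBIC),0,255).astype(np.uint8))
E
```

```text
(no output)
```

View pics/side11.png

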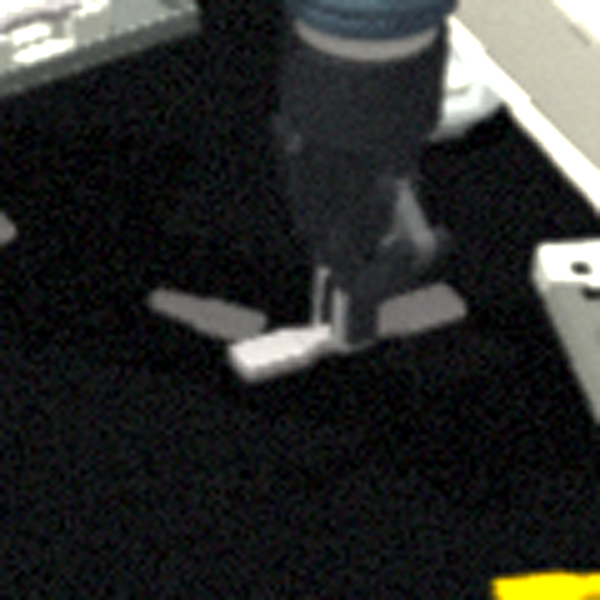

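play_rows(
  rows=[
    [[0, 0, 0.5, -0.0035, 0.015, 0, 1], [0, 0, 0.5, -0.0035, 0.03, 0, 1], [0, 0, 0.5, -0.0035, 0.034, 0, 1], [0, 0, 0.5, -0.0035, 0.034, 0, 1], [0, 0, 0.5, -0.0035, 0.034, 0, 1], [0, 0, 0.5, -0.0035, 0.034, 0, 1], [0, 0, 0.5, -0.0035, 0.034, 0, 1], [0, 0, 0.5, -0.0035, 0.034, 0, 1]],
  ],
)

```text
time_s: 21.45
tool_pos: [0.6121, -0.0244, 0.2533]
tcp_rot: [0.995, 0.095, -0.0, -0.0]
contact_force: [0.2, 0.2, -1.6]
gripper_width: 0.0083
```

play_rows(
  rows=[
    [[0, 0, 0.5, -0.0035, 0.034, 0, 1], [0, 0, 0.5, -0.0035, 0.034, 0, 1], [0, 0, 0.5, -0.0035, 0.034, 0, 1], [0, 0, 0.5, -0.0035, 0.034, 0, 1], [0, 0, 0.5, -0.0035, 0.034, 0, 1], [0, 0, 0.5, -0.0035, 0.034, 0, 1], [0, 0, 0.5, -0.0035, 0.034, 0, 1], [0, 0, 0.5, -0.0035, 0.034, 0, 1]],
  ],
)

```text
time_s: 22.12
tool_pos: [0.5841, 0.2476, 0.2534]
tcp_rot: [0.992, 0.13, -0.0, 0.0]
contact_force: [-1.1, -0.7, -1.2]
gripper_width: 0.0087
```

play_rows(
  rows=[
    [[0, 0, 0.3, -0.003, 0.024, 0, 1], [0, 0, 0, -0.002, 0.014, 0, 1], [0, 0, 0, -0.002, 0.008, 0, 1], [0, 0, 0, 0, 0, 0, 1], [0, 0, 0, 0, 0, 0, 1], [0, 0, 0, 0, 0, 0, 1], [0, 0, 0, 0, 0, 0, 1], [0, 0, 0, 0, 0, 0, 1]],
  ],
)

```text
time_s: 22.78
tool_pos: [0.5783, 0.2907, 0.2538]
tcp_rot: [0.991, 0.131, 0.0, 0.0]
contact_force: [-0.5, 0.6, -0.3]
gripper_width: 0.0088
```

play_rows(
  rows=[
    [[0, 0, 0, 0, 0, -0.006, 1], [0, 0, 0, 0, 0, -0.012, 1], [0, 0, 0, 0, 0, -0.014, 1], [0, 0, 0, 0, 0, -0.01, 1], [0, 0, 0, 0, 0, -0.006, 1], [0, 0, 0, 0, 0, -0.003, 1], [0, 0, 0, 0, 0, 0, 1], [0, 0, 0, 0, 0, 0, 1]],
  ],
)

```text
time_s: 23.45
tool_pos: [0.578, 0.2921, 0.2027]
tcp_rot: [0.991, 0.132, 0.0, -0.0]
contact_force: [0.5, 0.6, -0.3]
gripper_width: 0.0086
```

```bash
python3 - <<'E'
from h import *
for n in("side","top"):
  im=cv2.cvtColor(r.get_image(n),cv2.COLOR_RGB2BGR)
  cr=im[90:190,180:300] if n=="side" else im[120:220,90:220]
  cv2.imwrite(f"pics/{n}12.png",np.clip(1.6*cv2.resize(cr,None,fx=6,fy=6,interpolation=cv2.INTER_CUBIC),0,255).astype(np.uint8))
E
```

```text
(no output)
```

View pics/side12.png

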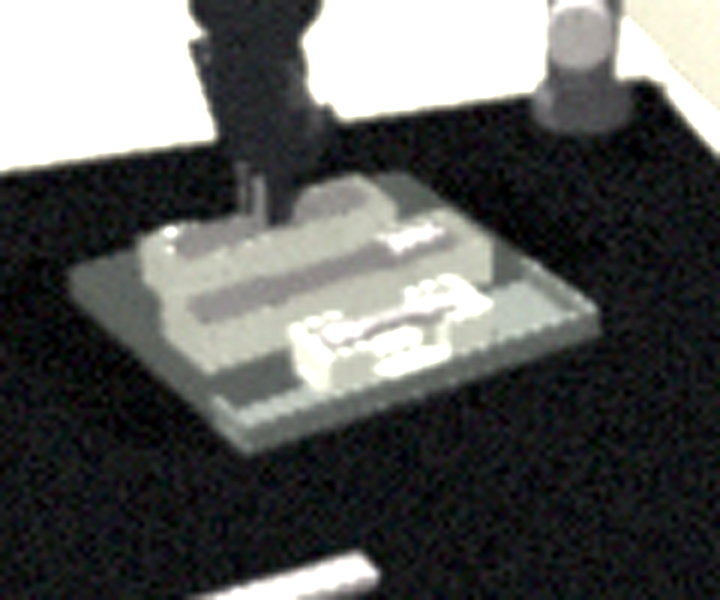

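View pics/top12.png

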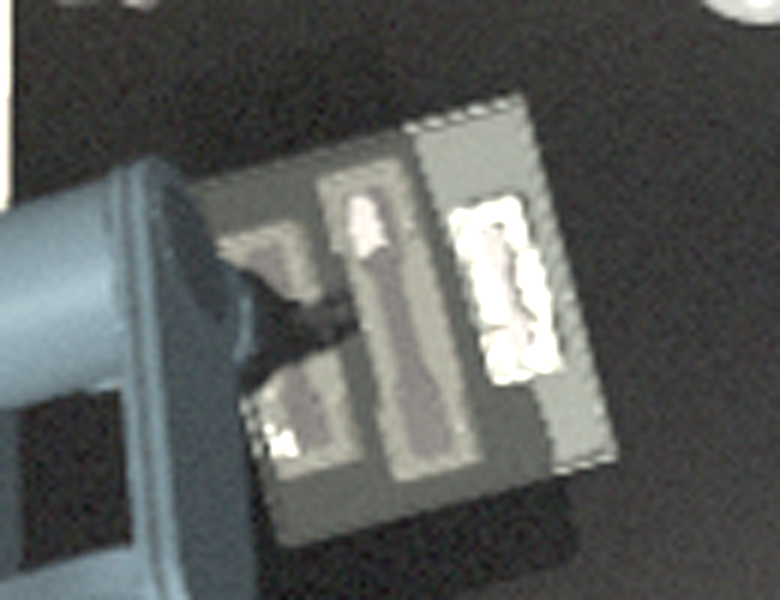

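play_rows(
  rows=[
    [[0, 0, 0, 0, 0, -0.0015, 1], [0, 0, 0, 0, 0, -0.001, 1], [0, 0, 0, 0, 0, -0.001, 1], [0, 0, 0, 0, 0, 0, 1], [0, 0, 0, 0, 0, 0, 1], [0, 0, 0, 0, 0, 0, 1], [0, 0, 0, 0, 0, 0, 1], [0, 0, 0, 0, 0, 0, 1]],
  ],
)

```text
time_s: 24.22
tool_pos: [0.5778, 0.292, 0.1993]
tcp_rot: [0.991, 0.132, 0.0, 0.0]
contact_force: [0.2, 1.4, -1.3]
gripper_width: 0.0091
```

play_rows(
  rows=[
    [[0, 0, 0, 0, 0, -0.0005, 1], [0, 0, 0, 0, 0, 0, 1], [0, 0, 0, 0, 0, 0, 1], [0, 0, 0, 0, 0, 0, 1], [0, 0, 0, 0, 0, 0, 1], [0, 0, 0, 0, 0, 0, 1], [0, 0, 0, 0, 0, 0, 1], [0, 0, 0, 0, 0, 0, 1]],
  ],
)

```text
time_s: 24.88
tool_pos: [0.5779, 0.292, 0.199]
tcp_rot: [0.991, 0.132, 0.0, -0.0]
contact_force: [-0.8, -1.0, 3.6]
gripper_width: 0.0083
```

Contact. I'll release, lift and move aside.

play_rows(
  rows=[
    [[0, 0, 0, 0, 0, -0.0002, 0.85], [0, 0, 0, 0, 0, 0, 0.75], [0, 0, 0, 0, 0, 0, 0.6], [0, 0, 0, 0, 0, 0, 0.6], [0, 0, 0, 0, 0, 0, 0.6], [0, 0, 0, 0, 0, 0.01, 0.6], [0, 0, 0, 0, 0, 0.02, 0.6], [0, 0, 0, 0, 0, 0.03, 0.6]],
  ],
)

```text
time_s: 25.55
tool_pos: [0.5768, 0.2916, 0.2568]
tcp_rot: [0.991, 0.132, -0.003, 0.0]
contact_force: [-0.1, -0.0, 0.3]
gripper_width: 0.0337
```

play_rows(
  rows=[
    [[0, 0, 0, 0, -0.015, 0.03, 0.6], [0, 0, 0, 0, -0.025, 0.02, 0.6], [0, 0, 0, 0, -0.034, 0, 0.6], [0, 0, 0, 0, -0.034, 0, 0.6], [0, 0, 0, 0, -0.034, 0, 0.6], [0, 0, 0, 0, -0.034, 0, 0.6], [0, 0, 0, 0, -0.034, 0, 0.6], [0, 0, 0, 0, -0.034, 0, 0.6]],
  ],
)

```text
time_s: 26.22
tool_pos: [0.5775, 0.0465, 0.3095]
tcp_rot: [0.991, 0.132, 0.001, 0.0]
contact_force: [0.7, -0.6, 0.6]
gripper_width: 0.034
```

play_rows(
  rows=[
    [[0, 0, 0, 0, -0.034, 0, 0.6], [0, 0, 0, 0, -0.034, 0, 0.6], [0, 0, 0, 0, -0.034, 0, 0.6], [0, 0, 0, 0, -0.034, 0, 0.6], [0, 0, 0, 0, -0.034, 0, 0.6], [0, 0, 0, 0, -0.025, 0, 0.6], [0, 0, 0, 0, -0.015, 0, 0.6], [0, 0, 0, 0, 0, 0, 0.6]],
  ],
)

```text
time_s: 26.88
tool_pos: [0.5778, -0.1651, 0.3091]
tcp_rot: [0.991, 0.13, 0.0, 0.001]
contact_force: [0.4, -0.7, 0.3]
gripper_width: 0.0345
```

```bash
python3 - <<'E'
from h import *
S=2000;c,s=np.cos(np.radians(15.2)),np.sin(np.radians(15.2))
B={"long":(.5952,.229,bone(.16,.024,.042,.014)),"medium":(.578,.292,bone(.12,.02,.032,.011)),"short":(.612,.1655,bone(.08,.016,.021,.008))}
for n in("side","top"):
  im=cv2.cvtColor(r.get_image(n),cv2.COLOR_RGB2BGR)
  cr=im[90:190,180:300] if n=="side" else im[120:220,90:220]
  cv2.imwrite(f"pics/{n}13.png",cv2.resize(cr,None,fx=6,fy=6,interpolation=cv2.INTER_CUBIC))
  R=rectify(im,n,0.032,0.45,0.75,0.08,0.38,S)
  for x,y,p in B.values():
    q=np.c_[x+c*p[:,0]-s*p[:,1],y+s*p[:,0]+c*p[:,1]]
    cv2.polylines(R,[np.c_[(.38-q[:,1])*S,(.75-q[:,0])*S].astype(np.int32)],True,(0,0,255),1)
  cv2.imwrite(f"pics/{n}13r.png",R)
  cv2.imwrite(f"pics/{n}13f.png",cv2.resize(im,None,fx=1.5,fy=1.5))
E
```

```text
(no output)
```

View pics/side13r.png

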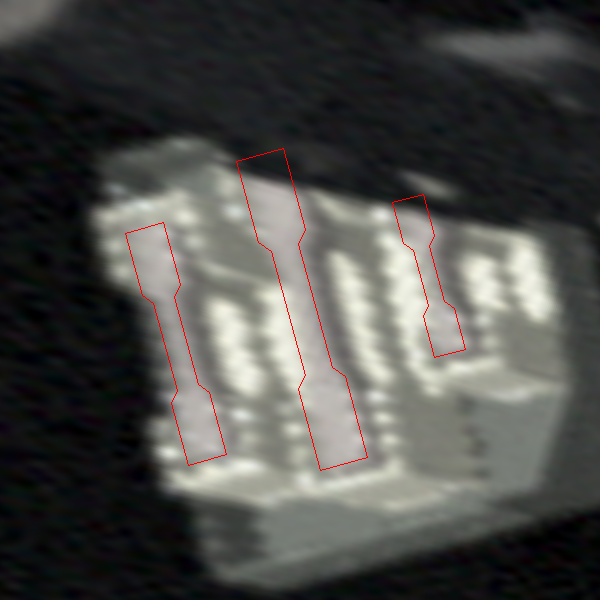

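View pics/top13r.png

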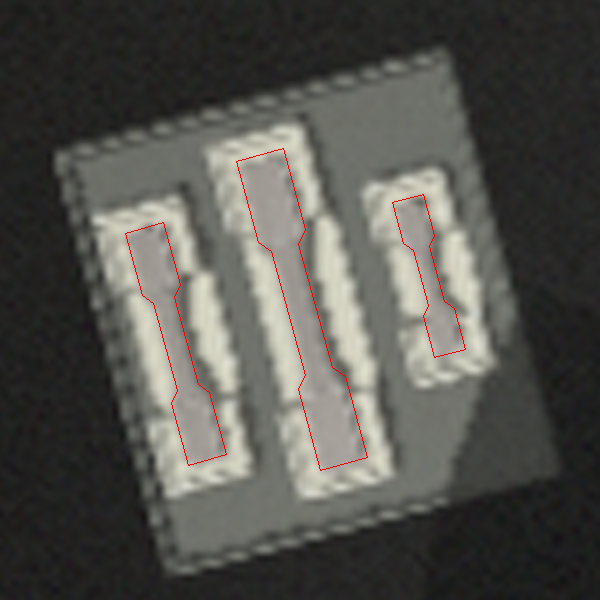

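View pics/side13.png

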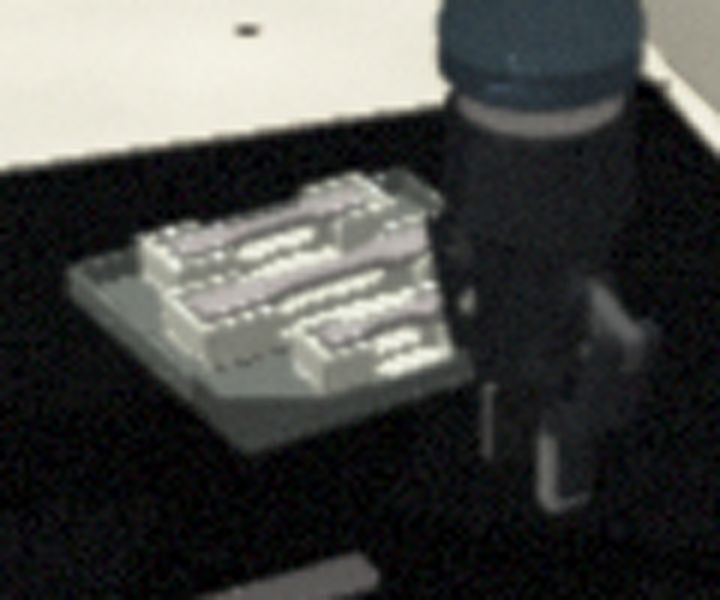

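View pics/side13f.png

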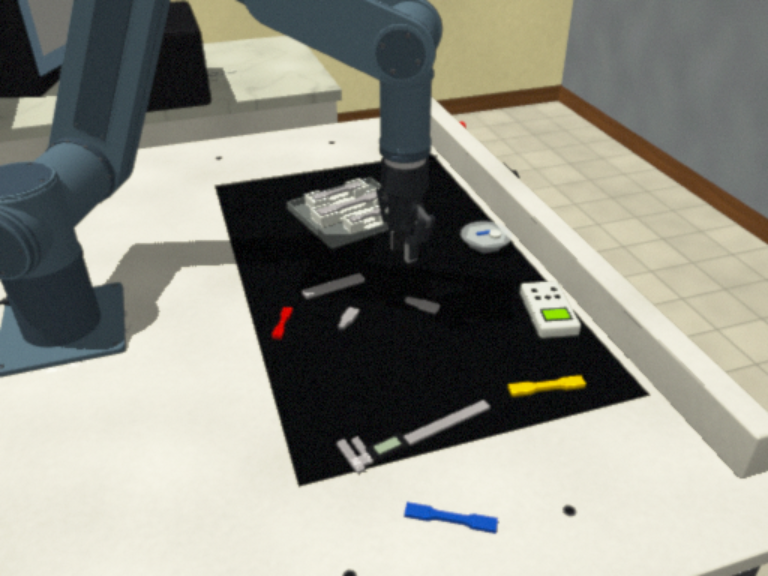

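The outlines drawn at seat height (bar top at z = 32 mm) fit all three bars in both views. The tabs lie inside the walls, and the strip and halves are unmoved. Handing in.

```bash
python3 - <<'E'
from cell import r
print(r.read_state()['contact_force'],r.hand_in())
E
```

```text
the job is handed in; nothing more can be done
[-1.0941508  -0.03027073  0.07297733] None
```

I picked up the long, short and medium bars at their waists. Each was lowered into its own holder until the force reading showed contact, then released, and the arm was clear when I handed in at about 27 s. No verdict is reported at hand-in, so the result rests on my last checks:

- **Bars:** In the top view, bar outlines drawn at the holder centres and seated height matched all three bars to within a few mm. The side view agreed, except that the gripper hid the far ends of the long and short bars. Nothing showed a tilt or an unseated tab.
- **Other pieces:** The broken halves, the strip and the coloured look-alikes looked unmoved in the last side picture. I judged this by eye and did not measure it again.
- **Disagreements:** The two cameras differed by about 2–3 mm on where the parts lay, and I used values in between for the grasps. The gripper also read about 2 mm narrower than each bar's waist, with all three bars held securely.

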